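Load the sample chamber and bolt its hatch

TASK

Put the orange slide cassette into the white sample chamber: slide the orange hatch open as far as you need, lower the cassette, upright, through the port in the roof without touching the yellow rim (neither cassette nor gripper), set it down gently on the chamber floor below the port and let go. Then slide the hatch fully shut, and only then push the red-knobbed bolt across until its tip is fully home in the brass keeper. Leave all the other things on the bench, and the bottle on the chamber, where they stand.

Things in the scene. Friction and masses are not known exactly. Their poses are not given: they have to be found in the camera images.
- chamber: Fixed white box, 200 (x) x 300 (y) x 76 mm high, walls 5, floor 6, roof 6 mm thick. Origin: centre of its underside, on the bench. All directions named for the chamber, hatch, bolt, port and keeper are those of this frame; z is up, x points roughly away from the robot. Its place (left or right of the mat) and yaw vary (within 0.3 rad). Two low rails (look only) run along y beside the hatch. A small bottle stands on the roof near the +x, +y corner.
- port_centre (a point): Centre of the square port, 110 x 110 mm clear, in the plane of the roof's top (76 mm over the bench); at (-20, -70, 76) mm from the chamber's origin. Axes as the chamber's.
- port_rim: Yellow frame round the port, 8 mm wide, 6 mm thick, flush with the roof, inner opening 110 x 110 mm; origin at the port's centre at roof-top height. Must not be touched. The shut hatch covers it.
- port_floor (a point): Point on the chamber's floor under the port's centre, 6 mm over the bench (64 mm from floor to the roof's underside). Axes as the chamber's.
- hatch (a joint): Position of the orange hatch plate (130 x 130 x 6 mm, lying on the roof): 0 = fully shut over the port (end stop), 0.125 m = fully open (end stop), moving along the chamber's +y to open. Starts partly open (0.05 to 0.115), which often leaves too little of the port clear. Sliding friction about 5 N; stays where it is left. The bolt rides on it.
- hatch_grip (a point): Point to grip on the hatch's black handle: an upright fin 50 mm along x, 12 mm thick along y, standing 35 mm over the hatch's top (41 mm over the roof); this point is on its centre line, 9 mm below its top, 32 mm over the roof. The hatch's centre lies 55 mm to its -y. The bolt's knob stands 60 mm to its -y and (bolt drawn back) 15 mm to its -x.
- bolt (a joint): Position of the bolt in its two brass staples on the hatch: 0 = drawn back, 0.042 m = thrown fully (end stop), moving along the chamber's +x, square to the hatch's motion. Starts at 0 to 0.010. Sliding friction about 4 N; stays where it is left.
- bolt_knob (a point): Point to grip on the bolt's upright red knob, a cylinder 14 mm in diameter, upper part 26 mm tall, on a 10 mm stem; this point is on its axis, 45 mm over the roof, 11 mm below its top. The brass staples (14 mm over the hatch's top, 20 mm over the roof) stand before and behind it along x, 25 mm below this point.
- bolt_tip (a point): Tip (+x end) of the bolt's steel rod, 8 mm in diameter, axis along x, 13 mm over the roof.
- keeper_mouth (a point): Centre of the mouth of the fixed brass keeper on the chamber's roof at the port's +x side, with a slot 16 mm wide along y, facing the bolt (-x), 24 mm long along +x; its top is 25 mm over the roof. With the hatch shut the bolt is in line with it; thrown fully, the tip stands 19 mm inside. Axes as the chamber's.
- cassette: Loose orange plastic slide cassette: base 70 (x) x 44 (y) x 22 mm high, and on it an upright fin to grip, 50 mm along x, 12 mm thick along y, centred, from 22 to 56 mm over the underside. Origin: centre of its underside; z up. About 120 g (varies). It stands on the mat, fin within 0.75 rad of the robot's x direction, in one of three places that it swaps with the blue and the white cassette.
- mat: Fixed grey mat 220 x 240 x 3 mm on the bench, origin at the centre of its underside. The cassettes, petri dish and one objective stand on it, tops at most 59 mm over the bench.
- cassette_blue: Loose blue cassette of the same shape; leave it alone. Origin: centre of its underside.
- cassette_white: Loose white cassette of the same shape; leave it alone. Origin: centre of its underside.
- petri: Loose clear petri dish, 90 mm in diameter, 16 mm high, on the mat; leave it alone. Origin: centre of its underside.
- objective_mat: Loose steel microscope objective with a yellow band, 30 mm in diameter, 50 mm tall, on the mat; leave it alone. Origin: centre of its underside.
- objective_bench: Loose steel microscope objective with a blue band, 30 mm in diameter, 50 mm tall, on the bench before the chamber; leave it alone. Origin: centre of its underside.
- oil: Loose amber bottle, 28 mm in diameter, 60 mm tall, on the chamber's roof (top 136 mm over the bench), beside the hatch's run; leave it alone. Origin: centre of its underside.
- slide_box: Loose blue and white box, 41 x 96 x 34 mm, on the bench before the mat; leave it alone. Origin: centre of its underside.
Things that resemble listed ones, but are neither listed nor needed, are in the scene too. Several things have the shape of the cassette; the one meant has the colours described above.

How it is judged:
On the way, in this order (a step that is already met when the one before it is completed fails the run):
1. the orange cassette stands on the chamber's floor under the port, released (x of cassette in the frame of port_floor between -0.04 and 0.04 m and y of cassette in the frame of port_floor between -0.04 and 0.04 m and z of cassette in the frame of port_floor between -0.005 and 0.005 m and angle between cassette's own z axis and vertical below 0.1 rad and contact force between cassette and the fingers below 0.1 N and linear speed of cassette below 0.02 m/s), for 0.2 s.
2. the hatch is shut, the cassette inside (x of cassette in the frame of port_floor between -0.04 and 0.04 m and y of cassette in the frame of port_floor between -0.04 and 0.04 m and z of cassette in the frame of port_floor between -0.005 and 0.005 m and angle between cassette's own z axis and vertical below 0.1 rad and value of joint hatch below 0.004 m), for 0.2 s.
3. the bolt's tip is fully in the keeper, the hatch shut (value of joint hatch below 0.004 m and x of bolt_tip in the frame of keeper_mouth above 0.016 m and y of bolt_tip in the frame of keeper_mouth between -0.004 and 0.004 m), for 0.2 s.
At the end, for the whole second after the job is handed in: Orange cassette upright (0.1 rad), at rest on the chamber floor, within 40 mm of the port's middle along each side; hatch within 4 mm of shut; bolt tip at least 16 mm past the keeper's mouth and within 4 mm of its middle sideways; everything released and at rest (all of step 1 and all of step 3 and velocity of joint bolt between -0.01 and 0.01 m/s and velocity of joint hatch between -0.01 and 0.01 m/s); the robot touches nothing.
It fails at once if the port's rim is touched (over 0.5 N) by the cassette, fingers or arm (contact force between any of cassette, the fingers, the arm and port_rim above 0.5 N).
It fails at once if the cassette is dropped or slammed inside the chamber (faster than 0.45 m/s below the roof) (x of cassette in the frame of port_floor between -0.06 and 0.06 m and y of cassette in the frame of port_floor between -0.06 and 0.06 m and z of cassette in the frame of port_floor below 0.06 m and linear speed of cassette above 0.45 m/s).
It fails at once if the cassette is tipped by more than 0.5 rad (angle between cassette's own z axis and vertical above 0.5 rad).
It fails at once if another loose thing is moved by more than 15 mm or tipped by more than 0.3 rad (distance of any of cassette_blue, cassette_white, petri, objective_mat, objective_bench, oil, slide_box from where it was at the start of the episode above 0.015 m or angle between any of cassette_blue, cassette_white, petri, objective_mat, objective_bench, oil, slide_box's own z axis and vertical above 0.3 rad).
It also fails if it takes over 72 s, if anything falls off the work surface, if the arm or the gripper's body presses on something with over 40 N, if the wrist force passes 120 N, or if a joint passes its speed limit or range.

ROBOT

A 7-joint arm with a two-finger parallel gripper is mounted at the origin on the work surface. World frame = base frame: x ahead of the robot, y to its left, z up, the work surface at z = 0. Lengths are in m, angles in rad, forces in N, time in s.
With the tool pointing down it reaches from about 0.35 to 0.9 m from the base axis. Payload 8.1 kg.
Tool frame: the origin (TCP) lies between the finger pads; the fingertips stand ahead of it and the grasp point (between the pads) is the TCP (arm.nose_length is the z of the fingertips in the tool frame, in m); z points along the fingers, y is the line along which they close (so a half turn about z gives the same grasp; the last joint's range is limited). The gripper opens to 92 mm and grips with 3 to 60 N. Pads are 19 mm wide; open, the fingers measure 130 mm over their backs; the gripper's body (75 mm by 190 mm) begins 47 mm behind the grasp point.
Start: joints at [1.133, 0.434, 0.025, 1.573, -0.012, 1.134, -0.075], TCP at [0.205, -0.59, 0.246] pointing down, gripper open.
Joint ranges: [-2.62, 2.62], [-0.44, 2.09], [-1.27, 1.32], [0.08, 2.57], [-1.32, 4.46], [0.12, 2], [-2.74, 2.74]. Speed limits (rad/s): [2.22, 2.22, 3.01, 3.01, 3.14, 3.14, 3.14].

INTERFACE

Orientations are given as a rotation vector (axis times angle).
In Python, from cell import sensors, optics, arm gives the robot as it stands.
- The arm moves only by the tool arm_command, never from a script. Its argument "deltas" is one flat list of numbers, 7 for each row, row after row: the turn, a rotation vector about the world's x, y, z as a fraction of full scale, then the shift along the world's x, y, z as a fraction of full scale, then the finger opening in mm, from 0 to 91.8. In form: [wx, wy, wz, dx, dy, dz, fingers, wx, wy, wz, dx, dy, dz, fingers, ...]. A call has 1 to 20 rows; each row is the pose to reach, as a shift and turn from the pose commanded when the call began; what a row does not reach only later rows make up. Full scale, the value 1, is 1 m for a shift and 90 degrees for a turn. A row lasts 1/10 s, in which the tool goes at most 50 mm and 8.59 degrees, less where a joint would pass 70% of its speed; a pose out of reach is approached as far as the arm can. A call with a number of a shift or a turn outside -1 to 1 is refused whole. A call with a gripper value outside its range is refused whole. The fingers move at their own pace and stop on an object; "force" is the grip in N (left out, the last holds). Time passes only in rows, so rows that repeat a pose let the fingers close. It gives the time, the measured TCP pose, the force, the opening and the grip force at its end, in the units of the state.
- sensors.observe(): the state, without advancing time (a new reading comes with each control period).
- optics.get_image(name): name is "scene" or "top" or "wrist"; returns the picture (480x640x3 uint8, blue, green, red); there is no depth.
- optics.calibration(name): a dict with "camera_matrix" (3x3 intrinsics, pixels), "D" ([k1, k2, p1, p2, k3] as OpenCV has them; the pictures are not rectified), "rvec" (rotation vector, rad) and "tvec" (3), from world to camera coordinates, as OpenCV has them. Camera axes: x right, y down, z forward; pixel columns grow to the right and rows downward; lengths in m; the calibration is good to about 2 mm. A picture is of the moment at which its call begins: read the wrist's pose just before it. calibration takes no time and is no camera call; for the wrist camera it gives the pose at the moment of the call.
- arm.sign_off(): hands the job in; it is judged then, once.
The state is a dict: "clock": time; "joints": joint angles; "dq": joint speeds; "joint_efforts": joint torques, N m; "position": TCP position; "ee_rot": TCP orientation; "force": force on the tool from outside, world axes, zero at the start; "ft_torque": the same for the moment, N m; "width": opening from 0.0 (shut) to 1.0 (fully open); "gripper_force": force on a finger pad.
Only numpy, scipy, OpenCV 4.12 (cv2) and the standard library are available. Lean on these libraries where they do the work, as an engineer would, in place of code of your own. Each camera call takes 0.05 s, during which the arm holds its last target. There are 200 camera calls.

## Working session

There is one attempt and no reset: what is moved stays moved. The work goes in short steps, Python scripts to look and compute and a tool call to move; the robot and the scene stay as the last step left them, time stands still between calls to the robot, and variables do not carry over. Pictures are saved under pics/ and viewed, at most 10 in all, crops included, and the job is handed in when it is done.

Besides the shell and the picture viewer there is one more tool, called after "Emit:" in YAML: its name, and indented under it one key for each argument. arm_command: Moves the arm, as the interface text tells. Its arguments: {"type":"object","properties":{"deltas":{"type":"array","items":{"type":"number"}},"force":{"type":"number"}},"required":["deltas"]}

```bash
mkdir -p pics
python3 - <<'E'
from cell import sensors, optics, arm
import cv2,numpy as np
s=sensors.observe();print(s['clock'],s['position'],s['ee_rot'],s['width'],arm.nose_length)
for n in("scene","top"):
    im=optics.get_image(n);cv2.imwrite(f'pics/{n}0.png',im)
    c=optics.calibration(n);R=cv2.Rodrigues(np.array(c['rvec']))[0];print(n,(-R.T@np.array(c['tvec']).reshape(3)).round(3),np.array(c['camera_matrix'])[0,0],c['D'])
E
```

```text
0.0 [ 0.20515568 -0.58985217  0.24496014] [-3.09619236e+00 -5.23102937e-01  5.94232739e-04] 1.0014675902893435 0.019
scene [0.941 0.362 0.875] 525.8255245004403 [-0.12405669  0.          0.          0.          0.        ]
top [ 0.329 -0.097  1.182] 542.6669019383378 [-0.05172924  0.          0.          0.          0.        ]
```

View pics/top0.png

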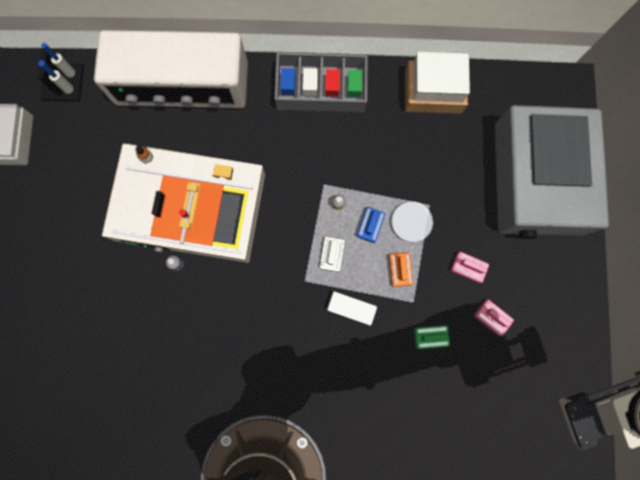

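View pics/scene0.png

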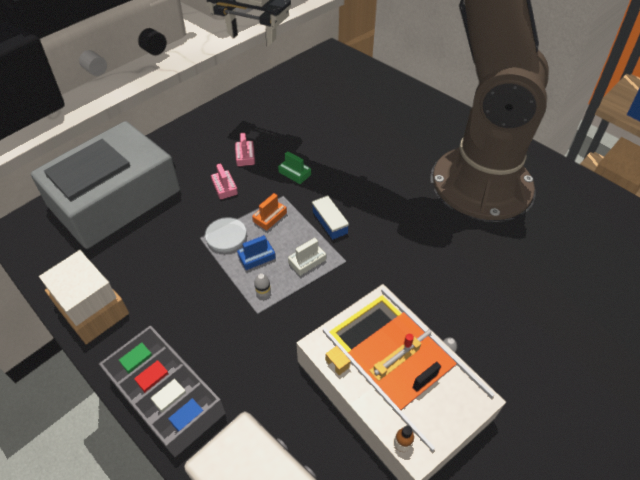

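The top view shows the chamber at left, with the hatch at (190,210), the handle at (158,203), the red knob at (183,213), the keeper at (222,171), the port at (228,218) and the oil bottle at (142,153).

Things that could be taken for the orange cassette:
- blue (371,224)
- white (332,253)
- green (432,337)
- pinks (470,267) and (494,317)
- orange hatch plate (190,210)
- orange cassette on the mat (401,268)

I choose (401,268) and will check it in a crop.

```bash
cat > h.py <<'E'
import cv2,numpy as np
from cell import sensors,optics,arm
def cal(n):
    c=optics.calibration(n);return np.array(c['camera_matrix']),np.array(c['D']),cv2.Rodrigues(np.array(c['rvec']))[0],np.array(c['tvec']).reshape(3)
def cast(c,px,z):
    K,D,R,t=c;p=cv2.undistortPoints(np.array(px,float).reshape(-1,1,2),K,D).reshape(-1,2)
    d=np.c_[p,np.ones(len(p))]@R;o=-R.T@t
    return o+d*((z-o[2])/d[:,2])[:,None]
def proj(c,P):
    K,D,R,t=c;return cv2.projectPoints(np.array(P,float).reshape(-1,1,3),cv2.Rodrigues(R)[0],t,K,D)[0].reshape(-1,2)
def mask(im,lo,hi):
    return cv2.inRange(cv2.cvtColor(im,cv2.COLOR_BGR2HSV),np.array(lo),np.array(hi))
ORANGE=((4,150,80),(17,255,255));YEL=((22,150,80),(35,255,255));RED=((0,170,80),(3,255,255))
def blobs(m,amin=40):
    cs,_=cv2.findContours(m,cv2.RETR_EXTERNAL,cv2.CHAIN_APPROX_NONE)
    return sorted([c.reshape(-1,2) for c in cs if cv2.contourArea(c)>amin],key=lambda c:-cv2.contourArea(c))
def rect(P): # min-area rect in mm
    (cx,cy),(w,h),a=cv2.minAreaRect((P[:,:2]*1000).astype(np.float32));return (round(cx,1),round(cy,1)),(round(w,1),round(h,1)),round(a,1)
E
python3 - <<'E'
from h import *
im=cv2.imread('pics/top0.png');c=cal('top')
for nm,r,z in(('or',ORANGE,.082),('yel',YEL,.076)):
    for b in blobs(mask(im,*r)):
        q=cv2.minAreaRect(b);print(nm,np.round(q[0]),rect(cast(c,b,z)),rect(cast(c,b,.03)))
for b in blobs(mask(im,*RED)|mask(im,(176,150,80),(180,255,255)),15): print('red',b.mean(0),cast(c,[b.mean(0)],.076+.056))
w=mask(im,(0,0,150),(40,60,255));b=[b for b in blobs(w,500) if b.mean(0)[0]<280 and b.mean(0)[1]>140]
for x in b[:2]: print('white',x.mean(0),rect(cast(c,x,.076)))
cr=np.hstack([cv2.resize(im[y:y+h,x:x+w],(400,400),interpolation=cv2.INTER_CUBIC) for x,y,w,h in((371,238,60,60),(95,135,180,180))]);cv2.imwrite('pics/crop1.png',cr)
E
```

```text
or [187. 210.] ((548.0, 171.0), (130.0, 127.7), 81.9) ((558.3, 183.6), (136.1, 133.7), 81.9)
or [400. 269.] ((436.5, -267.9), (65.1, 39.3), 7.6) ((441.6, -276.0), (68.2, 41.1), 7.6)
or [143. 153.] ((668.3, 271.6), (18.2, 22.8), 64.9) ((684.4, 289.0), (19.0, 23.9), 64.9)
yel [230. 217.] ((535.7, 83.2), (51.1, 120.5), 82.5) ((544.4, 90.7), (53.2, 125.5), 82.5)
red [332.01388889  82.44444444] [[ 0.81268459 -0.12086232  0.132     ]]
red [182.9375 212.875 ] [[0.5318174  0.16729684 0.132     ]]
white [181.05714286 199.18163265] ((569.7, 184.0), (303.7, 203.3), 82.1)
```

View pics/crop1.png

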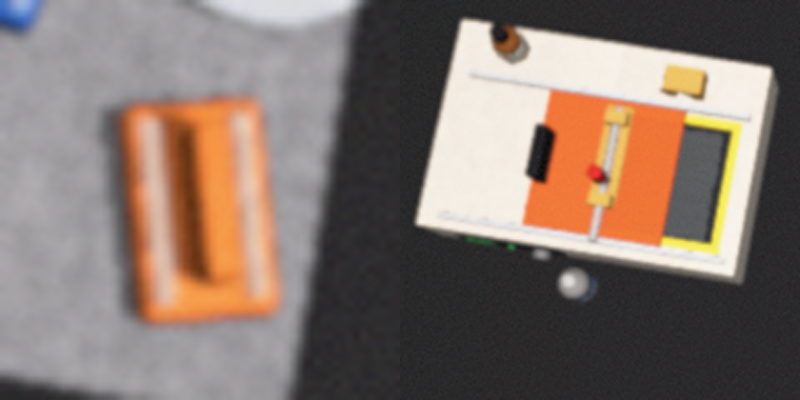

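The crop confirms it: an orange base with an upright orange fin, long side nearly along x (yaw about +7.6°). Three independent estimates of the port centre agree within 3 mm at about (0.540, 0.118). The chamber yaw is about -8° and the hatch about 54 mm open, so it has to open further. First I go to the handle at (0.556, 0.2255).

Emit:
arm_command:
  deltas: [0,0,-0.301,0.351,0.815,-0.045,40,0,0,-0.301,0.351,0.815,-0.045,40,0,0,-0.301,0.351,0.815,-0.045,40,0,0,-0.301,0.351,0.815,-0.045,40,0,0,-0.301,0.351,0.815,-0.045,40,0,0,-0.301,0.351,0.815,-0.045,40,0,0,-0.301,0.351,0.815,-0.045,40,0,0,-0.301,0.351,0.815,-0.045,40,0,0,-0.301,0.351,0.815,-0.045,40,0,0,-0.301,0.351,0.815,-0.045,40,0,0,-0.301,0.351,0.815,-0.045,40,0,0,-0.301,0.351,0.815,-0.045,40,0,0,-0.301,0.351,0.815,-0.045,40,0,0,-0.301,0.351,0.815,-0.045,40,0,0,-0.301,0.351,0.815,-0.045,40,0,0,-0.301,0.351,0.815,-0.045,40,0,0,-0.301,0.351,0.815,-0.045,40,0,0,-0.301,0.351,0.815,-0.045,40,0,0,-0.301,0.351,0.815,-0.045,40,0,0,-0.301,0.351,0.815,-0.045,40]
  force: 20

```text
clock: 2.1
position: [0.5559, 0.2255, 0.1999]
ee_rot: [3.134, -0.214, -0.002]
force: [-0.0, -0.5, 0.7]
width: 0.437
gripper_force: 0.0
```

Run:
```python
from h import *
c=cal('wrist');im=optics.get_image('wrist')
ex=np.array([.9903,-.1392,0]);ey=np.array([.1392,.9903,0]);g=np.array([.5557,.2255,.117])
for P,col in((g,(0,255,0)),(g+25*.001*ex,(0,255,0)),(g-25*.001*ex,(0,255,0)),(g-.06*ey-.015*ex+[0,0,.015],(255,0,255))):
    cv2.circle(im,tuple(int(v) for v in proj(c,P)[0].round()),4,col,1)
cv2.imwrite('pics/w1.png',im)
```

```text
(no output)
```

View pics/w1.png

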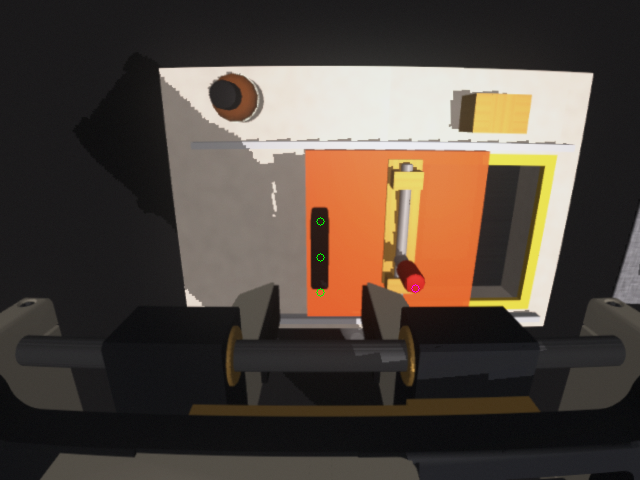

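The handle appears at (319,249) against the predicted (320,257), and the knob at (413,284) against (415,287). That is good enough to grip, so I descend, close and slide.

Emit:
arm_command:
  deltas: [0,0,0,0,0,-0.05,40,0,0,0,0,0,-0.08,40,0,0,0,0,0,-0.092,40,0,0,0,0,0,-0.092,40,0,0,0,0,0,-0.092,5,0,0,0,0,0,-0.092,5,0,0,0,0,0,-0.092,5,0,0,0,0,0,-0.092,5,0,0,0,0,0,-0.092,5]
  force: 25

```text
clock: 3.05
position: [0.5569, 0.2253, 0.1098]
ee_rot: [-3.133, 0.216, -0.003]
force: [-0.3, 0.6, 6.8]
width: 0.126
gripper_force: 25.0
```

Emit:
arm_command:
  deltas: [0,0,0,0.0014,0.01,0,5,0,0,0,0.0028,0.02,0,5,0,0,0,0.0042,0.03,0,5,0,0,0,0.0056,0.04,0,5,0,0,0,0.007,0.05,0,5,0,0,0,0.0084,0.06,0,5,0,0,0,0.0097,0.069,0,5,0,0,0,0.0097,0.069,0,5,0,0,0,0.0097,0.069,0,5]

```text
clock: 3.95
position: [0.5664, 0.2943, 0.1098]
ee_rot: [-3.133, 0.216, -0.002]
force: [-0.3, -0.3, 6.9]
width: 0.125
gripper_force: 25.0
```

Emit:
arm_command:
  deltas: [0,0,0,0.0004,0.003,0,5,0,0,0,0.0004,0.003,0,5,0,0,0,0.0004,0.003,0,5]

```text
clock: 4.25
position: [0.5664, 0.2944, 0.1097]
ee_rot: [3.131, -0.218, -0.0]
force: [-5.5, -8.5, 14.1]
width: 0.127
gripper_force: 25.0
```

Emit:
arm_command:
  deltas: [0,0,0,0,0,0,35,0,0,0,0,0,0,35,0,0,0,0,0,0,35,0,0,0,0,0,0.04,35,0,0,0,0,0,0.08,35,0,0,0,0,0,0.12,35,0,0,0,0,0,0.12,35]

```text
clock: 4.95
position: [0.5687, 0.2989, 0.2348]
ee_rot: [-3.128, 0.216, -0.012]
force: [-0.2, 0.7, -0.7]
width: 0.381
gripper_force: 0.0
```

The hatch is at its end stop, and the handle's position puts the port centre within 1 mm of the camera estimate. Next I go over the cassette.

Emit:
arm_command:
  deltas: [0,0,0.172,-0.124,-0.574,0,60,0,0,0.172,-0.124,-0.574,0,60,0,0,0.172,-0.124,-0.574,0,60,0,0,0.172,-0.124,-0.574,0,60,0,0,0.172,-0.124,-0.574,0,60,0,0,0.172,-0.124,-0.574,0,60,0,0,0.172,-0.124,-0.574,0,60,0,0,0.172,-0.124,-0.574,0,60,0,0,0.172,-0.124,-0.574,0,60,0,0,0.172,-0.124,-0.574,0,60,0,0,0.172,-0.124,-0.574,0,60,0,0,0.172,-0.124,-0.574,0,60,0,0,0.172,-0.124,-0.574,0,60,0,0,0.172,-0.124,-0.574,0,60,0,0,0.172,-0.124,-0.574,0,60,0,0,0.172,-0.124,-0.574,0,60]

```text
clock: 6.55
position: [0.4431, -0.2757, 0.2287]
ee_rot: [-3.134, -0.212, -0.0]
force: [0.1, 0.3, 0.5]
width: 0.652
gripper_force: 0.0
```

Run:
```python
from h import *
print(sensors.observe()['position'])
c=cal('wrist');im=optics.get_image('wrist');m=mask(im,*ORANGE)
for b in blobs(m,300): print(b.mean(0),rect(cast(c,b,.025)))
g=np.array([.442,-.277,.059]);a=np.radians(7.6);u=np.array([np.cos(a),np.sin(a),0])
for k in(-.025,0,.025): cv2.circle(im,tuple(int(v) for v in proj(c,g+k*u)[0].round()),4,(0,255,0),1)
cv2.imwrite('pics/w2.png',im)
```

```text
[ 0.44305606 -0.27570392  0.22868644]
[326.125      210.53240741] ((444.8, -281.5), (72.0, 42.7), 5.8)
```

View pics/w2.png

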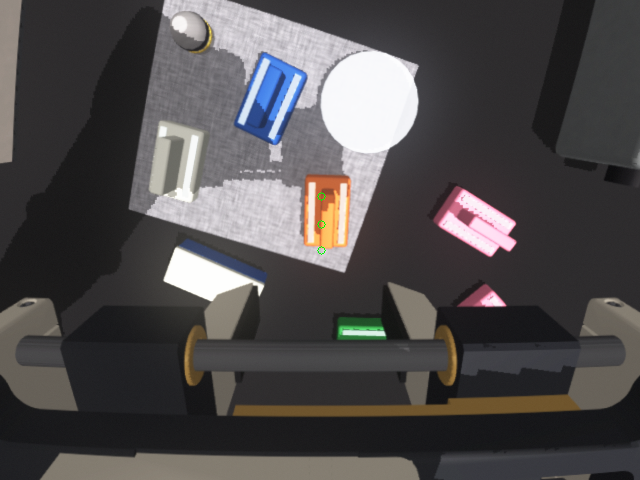

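The wrist view gives the orange cassette at (326,211), size 72×43 mm as expected, centre about (0.444,-0.281), yaw about 6.5°. Nothing stands where the fingers go down, so I grasp it.

Emit:
arm_command:
  deltas: [0,0,-0.012,0.001,-0.004,-0.05,60,0,0,-0.012,0.001,-0.004,-0.1,60,0,0,-0.012,0.001,-0.004,-0.14,60,0,0,-0.012,0.001,-0.004,-0.165,60,0,0,-0.012,0.001,-0.004,-0.178,60,0,0,-0.012,0.001,-0.004,-0.178,60,0,0,-0.012,0.001,-0.004,-0.178,60,0,0,-0.012,0.001,-0.004,-0.178,5,0,0,-0.012,0.001,-0.004,-0.178,5,0,0,-0.012,0.001,-0.004,-0.178,5,0,0,-0.012,0.001,-0.004,-0.178,5,0,0,-0.012,0.001,-0.004,-0.178,5,0,0,-0.012,0.001,-0.004,-0.178,5,0,0,-0.012,0.001,-0.004,-0.178,5]
  force: 20

```text
clock: 8.0
position: [0.4434, -0.2813, 0.0507]
ee_rot: [-3.137, -0.178, 0.0]
force: [0.0, 0.0, -1.1]
width: 0.13
gripper_force: 20.0
```

Emit:
arm_command:
  deltas: [0,0,0,0,0,0.02,5,0,0,0,0,0,0.06,5,0,0,0,0,0,0.11,5,0,0,0,0,0,0.16,5,0,0,-0.161,0.0097,0.04,0.16,5,0,0,-0.161,0.0194,0.08,0.16,5,0,0,-0.161,0.0291,0.12,0.16,5,0,0,-0.161,0.0388,0.16,0.16,5,0,0,-0.161,0.0485,0.2,0.16,5,0,0,-0.161,0.0582,0.24,0.16,5,0,0,-0.161,0.0679,0.28,0.16,5,0,0,-0.161,0.0776,0.32,0.16,5,0,0,-0.161,0.0873,0.36,0.16,5,0,0,-0.161,0.097,0.398,0.16,5,0,0,-0.161,0.097,0.398,0.16,5,0,0,-0.161,0.097,0.398,0.16,5,0,0,-0.161,0.097,0.398,0.16,5]

```text
clock: 9.7
position: [0.5401, 0.1154, 0.2104]
ee_rot: [3.133, -0.221, -0.001]
force: [-0.5, -0.2, -0.5]
width: 0.129
gripper_force: 20.0
```

Run:
```python
from h import *
s=sensors.observe();print(s['position'],s['width'])
w=optics.get_image('wrist');cw=cal('wrist');t=optics.get_image('top');ct=cal('top')
ex=np.array([.9903,-.1392,0]);ey=np.array([.1392,.9903,0]);p=np.array([.5402,.117,.076])
for im,c in((w,cw),(t,ct)):
    for h in (.055,.063):
        q=proj(c,[p+h*(a*ex+b*ey) for a,b in((1,1),(1,-1),(-1,-1),(-1,1))])
        cv2.polylines(im,[q.round().astype(int).reshape(-1,1,2)],True,(0,255,0),1)
b=blobs(mask(t,*ORANGE),100)
for x in b: print(x.mean(0),rect(cast(ct,x,.163+.022)))
cv2.imwrite('pics/w3.png',np.hstack([cv2.resize(w[:320],(0,0),fx=.7,fy=.7),cv2.resize(t[140:280,100:280],(288,224))]))
```

```text
[0.54013246 0.11540122 0.21037746] 0.12892646024218654
```

View pics/w3.png

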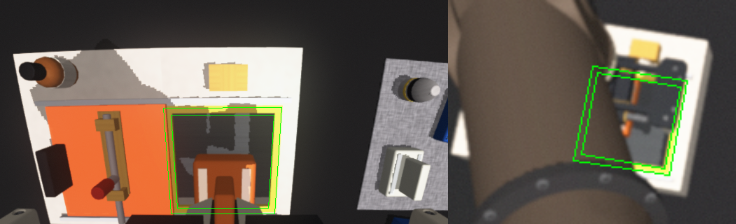

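Run:
```python
from h import *
K,D,R,t=cal('wrist');o=-R.T@t;print(o-sensors.observe()['position'],R[2])
```

```text
[ 0.0837199  -0.01144156  0.13927344] [-0.30518176  0.04181201 -0.95137577]
```

Emit:
arm_command:
  deltas: [0,0,0,0,0.001,-0.02,5,0,0,0,0.001,0.002,-0.04,5,0,0,0,0.001,0.002,-0.06,5,0,0,0,0.001,0.002,-0.08,5,0,0,0,0.001,0.002,-0.1,5,0,0,0,0.001,0.002,-0.115,5,0,0,0,0.001,0.002,-0.13,5,0,0,0,0.001,0.002,-0.14,5,0,0,0,0.001,0.002,-0.148,5,0,0,0,0.001,0.002,-0.15,5,0,0,0,0.001,0.002,-0.152,5,0,0,0,0.001,0.002,-0.152,5]

```text
clock: 11.0
position: [0.5417, 0.1187, 0.059]
ee_rot: [-3.134, 0.219, -0.001]
force: [-0.1, 0.2, -0.5]
width: 0.127
gripper_force: 20.0
```

Emit:
arm_command:
  deltas: [0,0,0,0,0,-0.001,5,0,0,0,0,0,-0.002,5,0,0,0,0,0,-0.003,5,0,0,0,0,0,-0.004,5,0,0,0,0,0,-0.005,5,0,0,0,0,0,-0.005,5,0,0,0,0,0,-0.005,5]

```text
clock: 11.7
position: [0.5415, 0.1187, 0.0537]
ee_rot: [3.134, -0.219, 0.0]
force: [0.3, -0.6, -1.1]
width: 0.127
gripper_force: 20.0
```

Emit:
arm_command:
  deltas: [0,0,0,0,0,-0.001,5,0,0,0,0,0,-0.001,5,0,0,0,0,0,-0.001,5]

```text
clock: 12.0
position: [0.5414, 0.1187, 0.0537]
ee_rot: [3.134, -0.219, 0.001]
force: [-3.3, -1.5, 11.2]
width: 0.131
gripper_force: 20.0
```

The cassette is on the floor, with 11 N of contact force. I release it and rise straight up.

Emit:
arm_command:
  deltas: [0,0,0,0,0,0.001,20,0,0,0,0,0,0.001,32,0,0,0,0,0,0.001,32,0,0,0,0,0,0.001,32,0,0,0,0,0,0.001,32,0,0,0,0,0,0.001,32,0,0,0,0,0,0.02,32,0,0,0,0,0,0.04,32,0,0,0,0,0,0.07,32,0,0,0,0,0,0.11,32,0,0,0,0,0,0.158,32,0,0,0,0,0,0.158,32,0,0,0,0,0,0.158,32]

```text
clock: 13.3
position: [0.5421, 0.1188, 0.2119]
ee_rot: [-3.133, 0.219, -0.004]
force: [-0.0, -0.6, -0.7]
width: 0.356
gripper_force: 0.0
```

Run:
```python
from h import *
s=sensors.observe();print(s['position'],s['width'])
c=cal('wrist');im=optics.get_image('wrist');
for b in blobs(mask(im,*ORANGE),300): print(b.mean(0),rect(cast(c,b,.028)))
cv2.imwrite('pics/w4.png',im)
```

```text
[0.54206616 0.11883073 0.21186568] 0.356036463117885
[165.57692308 229.46301775] ((545.5, 265.6), (158.0, 157.2), 82.2)
[320.43534483 216.50862069] ((541.7, 118.7), (43.6, 74.5), 81.2)
[ 76.67938931 105.1221374 ] ((673.1, 314.2), (32.6, 33.7), 78.2)
```

View pics/w4.png

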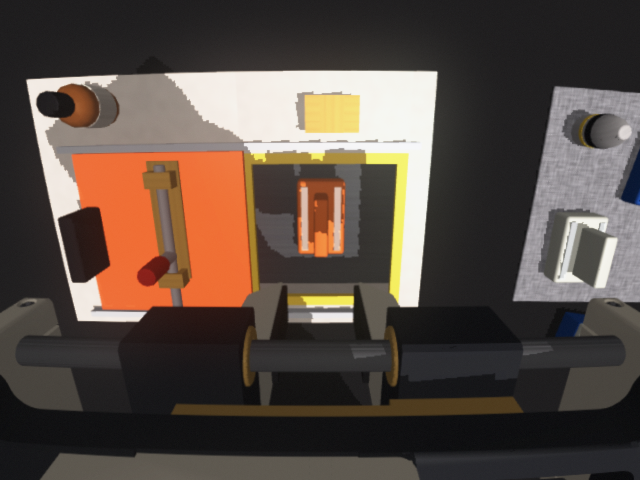

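The cassette stands upright at (320,216), within 2 mm of the port centre, and is released. Now I shut the hatch, starting by regripping the handle.

Emit:
arm_command:
  deltas: [0,0,0,0.0065,0.045,0,40,0,0,0,0.0125,0.09,0,40,0,0,0,0.019,0.135,0,40,0,0,0,0.025,0.1755,0,40,0,0,0,0.025,0.1755,0,40,0,0,0,0.025,0.1755,0,40,0,0,0,0.025,0.1755,-0.04,40,0,0,0,0.025,0.1755,-0.075,40,0,0,0,0.025,0.1755,-0.1,40,0,0,0,0.025,0.1755,-0.1,40,0,0,0,0.025,0.1755,-0.1,5,0,0,0,0.025,0.1755,-0.1,5,0,0,0,0.025,0.1755,-0.1,5,0,0,0,0.025,0.1755,-0.1,5,0,0,0,0.025,0.1755,-0.1,5]
  force: 25

```text
clock: 14.85
position: [0.567, 0.2942, 0.112]
ee_rot: [-3.133, 0.219, -0.002]
force: [-1.2, -2.7, 7.2]
width: 0.126
gripper_force: 25.0
```

Emit:
arm_command:
  deltas: [0,0,0,-0.0014,-0.01,0,5,0,0,0,-0.0028,-0.02,0,5,0,0,0,-0.0042,-0.03,0,5,0,0,0,-0.0056,-0.04,0,5,0,0,0,-0.007,-0.05,0,5,0,0,0,-0.0084,-0.06,0,5,0,0,0,-0.0098,-0.07,0,5,0,0,0,-0.0112,-0.08,0,5,0,0,0,-0.0126,-0.09,0,5,0,0,0,-0.014,-0.1,0,5,0,0,0,-0.0154,-0.11,0,5,0,0,0,-0.0166,-0.118,0,5,0,0,0,-0.0172,-0.122,0,5,0,0,0,-0.0175,-0.125,0,5,0,0,0,-0.0175,-0.125,0,5,0,0,0,-0.0175,-0.125,0,5]

```text
clock: 16.45
position: [0.5499, 0.1703, 0.1119]
ee_rot: [-3.132, 0.218, -0.004]
force: [1.9, 3.2, 7.9]
width: 0.126
gripper_force: 25.0
```

The hatch moved 125 mm and is shut against its stop. I give it a small extra push, release it, then go to the knob.

Emit:
arm_command:
  deltas: [0,0,0,-0.0002,-0.0015,0,5,0,0,0,-0.0002,-0.0015,0,5]

```text
clock: 16.65
position: [0.5499, 0.1702, 0.112]
ee_rot: [-3.13, 0.217, -0.005]
force: [3.0, 6.9, 4.8]
width: 0.126
gripper_force: 25.0
```

Emit:
arm_command:
  deltas: [0,0,0,0,0,0,38,0,0,0,0,0,0,38,0,0,0,0,0,0,38,0,0,0,0,0,0,38,0,0,0,0,0,0.04,38,0,0,0,0,0,0.08,38,0,0,0,0,0,0.09,38,0,0,0,-0.012,-0.03,0.09,38,0,0,0,-0.0233,-0.0555,0.09,38,0,0,0,-0.0233,-0.0555,0.09,38,0,0,0,-0.0233,-0.0555,0.09,38]

```text
clock: 17.75
position: [0.5252, 0.1115, 0.2005]
ee_rot: [3.133, -0.222, -0.001]
force: [-0.1, 0.4, 0.9]
width: 0.417
gripper_force: 0.0
```

Run:
```python
from h import *
s=sensors.observe();print(s['position'],s['width'])
c=cal('wrist');im=optics.get_image('wrist');
for b in blobs(mask(im,*RED)|mask(im,(174,150,60),(180,255,255)),30): print(b.mean(0),cast(c,[b.mean(0)],.122))
cv2.circle(im,tuple(int(v) for v in proj(c,[.5255,.1125,.132])[0]),4,(0,255,0),1)
cv2.imwrite('pics/w5.png',im)
```

```text
[0.5252141  0.11146206 0.20048769] 0.416911865086434
[316.92708333 253.66666667] [[0.52958417 0.11303143 0.122     ]]
```

View pics/w5.png

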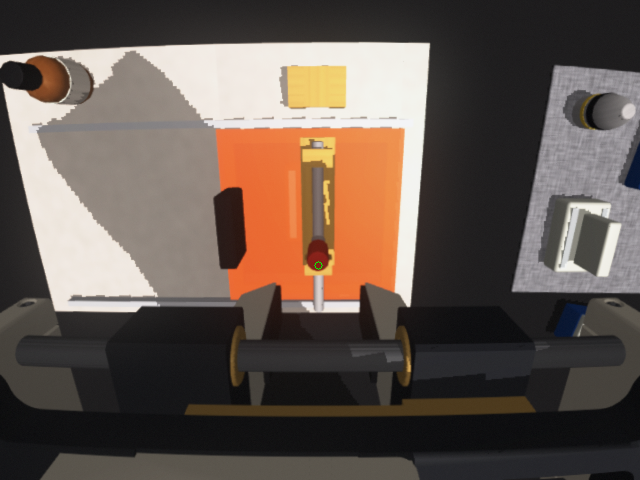

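The hatch is shut, and the knob at (317,254) lies within 2 mm of the prediction and in line with the keeper. I descend, grip it and throw the bolt.

Emit:
arm_command:
  deltas: [0,0,0,0.0015,0,-0.04,38,0,0,0,0.0015,0,-0.065,38,0,0,0,0.0015,0,-0.076,38,0,0,0,0.0015,0,-0.076,38,0,0,0,0.0015,0,-0.076,5,0,0,0,0.0015,0,-0.076,5,0,0,0,0.0015,0,-0.076,5,0,0,0,0.0015,0,-0.076,5,0,0,0,0.0015,0,-0.076,5]
  force: 25

```text
clock: 18.7
position: [0.5276, 0.1128, 0.1257]
ee_rot: [-3.133, 0.219, -0.003]
force: [-0.4, 1.2, 5.4]
width: 0.144
gripper_force: 25.0
```

Emit:
arm_command:
  deltas: [0,0,0,0.006,-0.0008,0,5,0,0,0,0.012,-0.0017,0,5,0,0,0,0.018,-0.0025,0,5,0,0,0,0.024,-0.0034,0,5,0,0,0,0.03,-0.0042,0,5,0,0,0,0.035,-0.0049,0,5,0,0,0,0.039,-0.0055,0,5,0,0,0,0.039,-0.0055,0,5,0,0,0,0.039,-0.0055,0,5]

```text
clock: 19.6
position: [0.5666, 0.1074, 0.1257]
ee_rot: [-3.133, 0.219, -0.002]
force: [-0.2, 2.0, 6.6]
width: 0.144
gripper_force: 25.0
```

Emit:
arm_command:
  deltas: [0,0,0,0.002,-0.0003,0,5,0,0,0,0.004,-0.0006,0,5,0,0,0,0.004,-0.0006,0,5,0,0,0,0.004,-0.0006,0,5]

```text
clock: 20.0
position: [0.5679, 0.1072, 0.1255]
ee_rot: [-3.134, 0.217, 0.005]
force: [-9.9, 2.8, 15.2]
width: 0.144
gripper_force: 25.0
```

The bolt is against its end stop (−10 N). I release it, rise clear and check.

Emit:
arm_command:
  deltas: [0,0,0,-0.002,0.0003,0,5,0,0,0,-0.002,0.0003,0,38,0,0,0,-0.002,0.0003,0,38,0,0,0,-0.002,0.0003,0,38,0,0,0,-0.002,0.0003,0,38,0,0,0,-0.002,0.0003,0.04,38,0,0,0,-0.002,0.0003,0.08,38,0,0,0,-0.04,0.0003,0.12,38,0,0,0,-0.08,0.0003,0.12,38,0,0,0,-0.08,0.0003,0.12,38,0,0,0,-0.08,0.0003,0.12,38]

```text
clock: 21.1
position: [0.4895, 0.1062, 0.2452]
ee_rot: [3.134, -0.219, 0.001]
force: [1.0, -0.9, 0.4]
width: 0.413
gripper_force: 0.0
```

Run:
```python
from h import *
s=sensors.observe();print(s['position'],s['force'],s['width'])
c=cal('wrist');im=optics.get_image('wrist')
for b in blobs(mask(im,*RED)|mask(im,(174,150,60),(180,255,255)),30): print(b.mean(0),cast(c,[b.mean(0)],.122))
cv2.imwrite('pics/w6.png',im)
```

```text
[0.48947736 0.10616736 0.2451505 ] [ 1.00319343 -0.91605431  0.38945366] 0.4127507683184693
[302.40384615 132.67307692] [[0.56835458 0.10765109 0.122     ]]
```

View pics/w6.png

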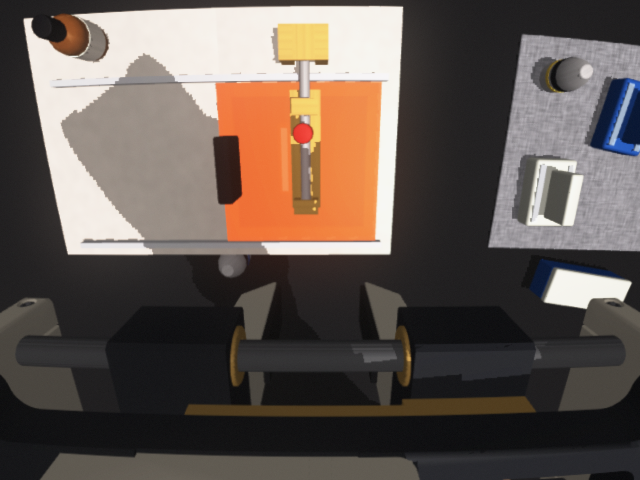

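The picture shows the hatch shut and the bolt rod across the gap into the keeper at (303,45). The knob is at (302,133), which is x = 0.568, the same place as at the end stop. Nothing else has been disturbed and the arm is clear, so I hand in.

```bash
python3 -c "
from cell import arm;print(arm.sign_off())"
```

```text
the job is handed in; nothing more can be done
None
```

The job is handed in, verdict not shown: the orange cassette stands released on the chamber floor within about 2 mm of the port's middle, the hatch is shut, the bolt is thrown to its end stop in the keeper, and the arm is clear.

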